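Shut and lock the hatch of the culture chamber

TASK

The culture chamber on the desk stands open: swing its hatch shut, then press it down gently on its rubber seal and, keeping it pressed, turn the wing knob clockwise as far as it goes, so that the hidden tongue swings behind the frame edge and keeps the hatch shut on its seal after you let go. Do not crush the seal, do not force the knob while the tongue is still caught on the frame edge, and do not disturb the bottle, pot and dish beside the chamber.

Things in the scene. Friction and masses are not known exactly. Their poses are not given: they have to be found in the camera images.
- chamber: White sheet-metal culture chamber, a tub 190 (x) x 170 (y) x 60 mm high, fixed to the desk. Origin: centre of its underside. Its x axis points level from the hatch's free edge towards its hinge, y to the left, z up. The hinge line is parallel to y, at x = +90, z = 76.5 mm. A dish lies inside.
- hatch (a joint): Opening angle (rad) of the white hatch, a plate 8 to 188 mm from the hinge line, 166 mm wide, 6 mm thick, the hinge line in its middle plane. 0 = level, grows as the free edge rises. Stiff hinge (0.4 N m friction): it stays where it is left, and is swung shut by 2 to 4 N down on its outer face. It meets the near seal between -0.04 and +0.06 rad, to be found by feel.
- edge_mid (a point): Nominal middle of the inner lower edge of the near frame bar (aluminium, 150 mm long), under the hatch, 155 mm from the hinge line: the frame edge the tongue goes behind. The bar, with the black near seal on top, is packed up or down by up to 8 mm, unknown and not in this reading. The seal (172 mm from the hinge line, 7.5 mm high) is a spring of 4.5 N/mm.
- wing (a joint): Angle (rad) of the wing knob, growing clockwise seen from above; turns from 0 to a stop at 1.5; stays put; turns at 0.06 N m. The tongue points as one end of the wing: at 0 along the chamber's -y, clear of the frame edge; near 1.5 towards its -x, behind the edge (safely from 1.3). Unless the hatch is pressed far enough, the tongue is caught on the edge at about 0.35: do not force it beyond 0.2 N m.
- tongue_tip (a point): End of the hidden steel tongue under the hatch (12 mm wide, 5 mm thick, reaching 27 mm from the knob's axis). It passes below the frame edge once the near seal is squeezed 2 mm: about 12 N straight down on the knob, hinge friction included. The seal is crushed at 3.7 mm, about 21 N on the knob. Press with 14 to 17 N and keep that position while turning.
- wing_mid (a point): Middle of the upright wing of the black knob on the hatch, on the knob's axis, 140 mm from the hinge line, 23 mm above the hatch's outer face. Wing: bar 46 long (along y), 12 thick (along x), top 38 mm above that face, on a round skirt 40 across, top 9 mm above that face. z: knob axis, outwards; at wing = 0 axes parallel to the hatch. Grip in line with z, else the force read is false.
- stain_bottle: Small blue dropper bottle, 32 mm across and 99 mm tall, standing to the right of the chamber; leave it alone. Origin: centre of its underside.
- pot: Square sample pot, 46 x 52 x 53 mm, standing to the right of the chamber; leave it alone. Origin: centre of its underside.
- petri: Closed culture dish, 61 mm across, 16 mm high, lying to the left of the chamber; leave it alone. Origin: centre of its underside.

How it is judged:
On the way:
1. the hatch is swung down near its seal, with the tongue still clear (value of joint hatch below 0.12 rad and value of joint wing below 0.6 rad), for 0.1 s.
At the end, for the whole second after the job is handed in: The wing knob is turned to at least 1.3 rad, and the tongue, bearing on the underside of the frame edge with more than 3 N, holds the hatch down on its squeezed seal (more than 3 N on the near seal, hatch angle below 0.09 rad), at rest and let go (value of joint wing above 1.3 rad and value of joint hatch below 0.09 rad and contact force between wing_c0 and keeper_c0 above 3 N and contact force between hatch_c0 and seal_c0 above 3 N and velocity of joint hatch below 0.05 rad/s); the robot touches nothing.
It fails at once if the near seal was crushed (more than 16.5 N on it, squeezed 3.7 mm) (contact force between hatch_c0 and seal_c0 above 16.5 N).
It fails at once if the knob was forced with the tongue caught on the frame edge (more than 20 N between them) (contact force between wing_c0 and keeper_c0 above 20 N).
It fails at once if the dropper bottle was pushed away or knocked over (distance of stain_bottle from where it was at the start of the episode above 0.02 m or angle between stain_bottle's own z axis and vertical above 0.4 rad).
It fails at once if the sample pot was pushed away or knocked over (distance of pot from where it was at the start of the episode above 0.02 m or angle between pot's own z axis and vertical above 0.4 rad).
It fails at once if the culture dish was pushed away or knocked over (distance of petri from where it was at the start of the episode above 0.02 m or angle between petri's own z axis and vertical above 0.4 rad).
It also fails if it takes over 50 s, if anything falls off the work surface, if the arm or the gripper's body presses on something with over 40 N, if the wrist force passes 120 N, or if a joint passes its speed limit or range.

ROBOT

A 7-joint arm with a two-finger parallel gripper is mounted at the origin on a cart in front of the work surface, level with it; the furniture and walls round the work are solid. World frame = base frame: x ahead of the robot, y to its left, z up, the work surface at z = 0. Lengths are in m, angles in rad, forces in N, time in s.
With the tool pointing down it reaches from about 0.4 to 0.85 m from the base axis. Payload 4.5 kg.
Tool frame: the origin (TCP) lies between the finger pads; the fingertips stand r.tip_reach ahead of it and the grasp point (between the pads) lies 11 mm behind it (r.tip_reach is the distance from the TCP to the fingertips, in m); z points along the fingers, y is the line along which they close (so a half turn about z gives the same grasp; the last joint's range is limited). The gripper opens to 88 mm and grips with 3 to 60 N. Pads are 18 mm wide; open, the fingers measure 123 mm over their backs; the gripper's body (75 mm by 187 mm) begins 45 mm behind the grasp point.
Start: joints at [1.172, 0.689, -0.195, 1.565, 0.157, 0.902, -0.215], TCP at [0.262, -0.567, 0.247] pointing down, gripper open.
Joint ranges: [-3.01, 3.01], [-0.46, 2.08], [-1.47, 1.51], [0.13, 2.56], [-1, 4.14], [0.04, 2.09], [-2.66, 2.66]. Speed limits (rad/s): [2.57, 2.57, 3.14, 3.14, 3.14, 3.14, 3.14].

INTERFACE

Orientations are given as a unit quaternion [x, y, z, w].
In Python, from plant import r, vision, workorder gives the robot as it stands.
- The arm moves only by the tool drive_tool, never from a script. Its argument "targets" is a list of rows, each an object of numbers: "tx", "ty", "tz": the shift along the world's x, y, z in units of 0.03 m (1.0 is 0.03 m); "wx", "wy", "wz": the turn, a rotation vector about the world's x, y, z in units of 60 degrees (1.0 is 60 degrees); "claw": the opening, from -1 (shut) to 1 (fully open). A call has exactly 8 rows; each row shifts and turns the commanded pose from where the row before left it; what a row does not reach is not made up. A row lasts 1/10 s, in which the tool goes at most 50 mm and 8.59 degrees, less where a joint would pass 70% of its speed; a pose out of reach is approached as far as the arm can. A call with a number of a shift or a turn outside -1 to 1 is refused whole. A call with a gripper value outside its range is refused whole. The fingers move at their own pace and stop on an object; "force" is the grip in N (left out, the last holds). Time passes only in rows, so rows that do not move let the fingers close, or fill a call up. It gives the time, the measured TCP pose, the force, the opening and the grip force at its end, in the units of the state.
- r.get_state(): the state, without advancing time (a new reading comes with each control period).
- vision.snapshot(name): name is "side" or "top" or "wrist"; returns a dict with "image" (400x640x3 uint8, blue, green, red), "range_z" (400x640 float32, m along the optical axis (not along the pixel's ray), 0 where there is no reading), "K" (3x3 intrinsics, pixels), "dist" ([k1, k2, p1, p2, k3] as OpenCV has them; the pictures are not rectified), "cam_to_world" (4x4, takes a point from camera to world coordinates). Camera axes: x right, y up, looking along -z (the intrinsics and any distortion apply to the point x, -y, -z); pixel columns grow to the right and rows downward; lengths in m; the calibration is good to about 2 mm. A picture is of the moment at which its call begins.
- workorder.finish_job(): hands the job in; it is judged then, once.
The state is a dict: "clock": time; "q": joint angles; "qd": joint speeds; "joint_torque": joint torques, N m; "tool_pos": TCP position; "eef_rot": TCP orientation; "contact_force": force on the tool from outside, world axes, zero at the start; "moment": the same for the moment, N m; "opening": opening from 0.0 (shut) to 1.0 (fully open); "finger_force": force on a finger pad.
Only numpy, scipy, OpenCV 4.12 (cv2) and the standard library are available. Lean on these libraries where they do the work, as an engineer would, in place of code of your own. Each camera call takes 0.05 s, during which the arm holds its last target. There are 200 camera calls.

## Working session

There is one attempt and no reset: what is moved stays moved. The work goes in short steps, Python scripts to look and compute and a tool call to move; the robot and the scene stay as the last step left them, time stands still between calls to the robot, and variables do not carry over. Pictures are saved under pics/ and viewed, at most 10 in all, crops included, and the job is handed in when it is done.

Besides the shell and the picture viewer there is one more tool, called after "Request:" by a JSON object that holds its "api" and its "payload", one argument or row to a line. drive_tool: Moves the arm, as the interface text tells. Its arguments: {"type":"object","properties":{"targets":{"type":"array","items":{"type":"object","properties":{"tx":{"type":"number"},"ty":{"type":"number"},"tz":{"type":"number"},"wx":{"type":"number"},"wy":{"type":"number"},"wz":{"type":"number"},"claw":{"type":"number"}}}},"force":{"type":"number"}},"required":["targets"]}

```bash
mkdir -p pics; ls; cat > h.py <<'E'
import numpy as np, cv2
from plant import r, vision, workorder
def snap(n,f=None):
    s=vision.snapshot(n)
    if f: cv2.imwrite('pics/'+f,s['image'])
    return s
def pts(s):
    h,w=s['range_z'].shape
    u,v=np.meshgrid(np.arange(w),np.arange(h))
    p=cv2.undistortPoints(np.stack([u,v],-1).reshape(-1,1,2).astype(np.float64),np.array(s['K']),np.array(s['dist'])).reshape(h,w,2)
    z=s['range_z']
    c=np.stack([p[...,0]*z,-p[...,1]*z,-z,np.ones_like(z)],-1)
    P=(c@np.array(s['cam_to_world']).T)[...,:3]
    P[z==0]=np.nan
    return P
def st():
    s=r.get_state()
    for k in('clock','tool_pos','eef_rot','contact_force','moment','opening','finger_force','q'): print(k,np.round(s[k],4))
E
python3 - <<'E'
from h import *
a=snap('top','top1.png');b=snap('side','side1.png')
np.savez('/tmp/a.npz',top=pts(a),side=pts(b))
st();print(r.tip_reach)
E
```

```text
pics
clock 0.1
tool_pos [ 0.2619 -0.5669  0.246 ]
eef_rot [ 9.767e-01  2.147e-01 -2.000e-04 -8.000e-04]
contact_force [-0.3127  0.3139  0.0105]
moment [0.0007 0.0797 0.0271]
opening 1.0055
finger_force 0.0
q [ 1.1718  0.6899 -0.1945  1.5662  0.1573  0.9025 -0.2151]
0.008
```

View pics/top1.png

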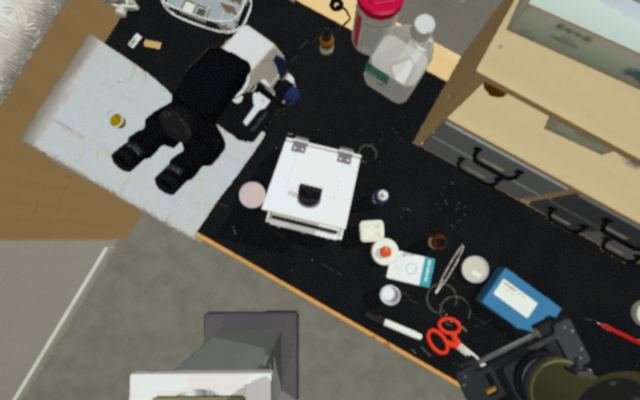

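View pics/side1.png

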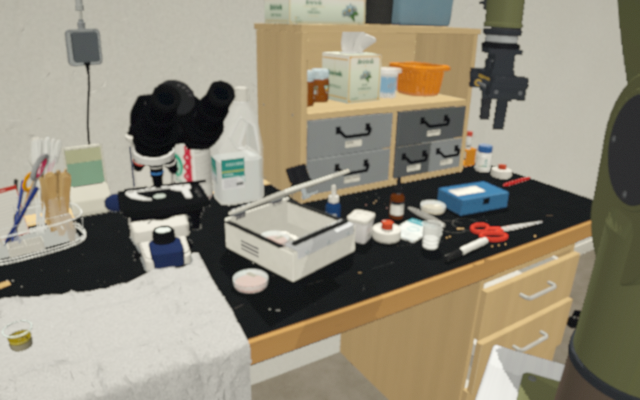

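The top view shows the chamber hatch around (315,180), with hinges at (298,146) and (347,157) and the knob at (310,195). The petri dish is at (252,194), the bottle at (380,197) and the pot at (371,231). The side view shows the hatch partly open. Next I fit the planes.

```bash
cat > fit.py <<'E'
from h import *
d=np.load('/tmp/a.npz');T=d['top']
for n,(u,v) in dict(hl=(298,146),hr=(347,157),knob=(310,192),petri=(252,194),bottle=(380,196),pot=(371,231),fl=(268,208),fr=(342,228),c=(330,180),desk=(290,260)).items(): print(n,np.round(T[v,u],4))
im=cv2.imread('pics/top1.png')
print(T[300:302,200:202].shape)
# hatch plane: white pixels in polygon
m=np.zeros(im.shape[:2],np.uint8);cv2.fillPoly(m,[np.array([[287,156],[352,170],[342,215],[272,200]])],1)
k=np.zeros_like(m);cv2.circle(k,(310,192),22,1,-1)
P=T[(m>0)&(k==0)];P=P[~np.isnan(P[:,2])]
for _ in range(4):
    c=P.mean(0);n=np.linalg.svd(P-c,full_matrices=False)[2][2];n*=np.sign(n[2]);e=(P-c)@n;P=P[abs(e)<max(.003,2*e.std())]
print('plane',c,n,e.std(),len(P),'angle',np.arccos(n[2]),'dir down',np.arctan2(n[1],n[0]))
Q=T[k>0];Q=Q[~np.isnan(Q[:,2])];h=(Q-c)@n
for lo,hi in((.005,.012),(.012,.03),(.033,.045)):
    s=Q[(h>lo)&(h<hi)];print(lo,len(s),s.mean(0),s.min(0),s.max(0))
E
python3 fit.py; python3 - <<'E'
import cv2
a=cv2.imread('pics/top1.png')[120:250,230:400];cv2.imwrite('pics/c1.png',cv2.resize(a,None,fx=4.5,fy=4.5,interpolation=2))
E
```

```text
hl [ 0.6478 -0.2293  0.0923]
hr [ 0.6233 -0.3337  0.0909]
knob [ 0.5393 -0.2565  0.1751]
petri [ 0.5544 -0.1184  0.014 ]
bottle [ 0.5406 -0.4046  0.0745]
pot [ 0.4659 -0.3861  0.0535]
fl [ 0.51   -0.1754  0.168 ]
fr [ 0.4702 -0.3172  0.1654]
c [ 0.5698 -0.2962  0.1214]
desk [ 0.4021 -0.2045  0.0011]
(2, 2, 3)
plane [ 0.56598099 -0.26619459  0.12719853] [ 0.45990191 -0.11666108  0.88027293] 0.0011344943239978205 1863 angle 0.494359209158686 dir down -0.24842521369268605
0.005 119 [ 0.52580729 -0.25159907  0.1599482 ] [ 0.51730491 -0.27348182  0.15495353] [ 0.5374772 -0.2343443  0.1656662]
0.012 125 [ 0.53612418 -0.2548288   0.1685386 ] [ 0.52877873 -0.27748981  0.15998023] [ 0.54724362 -0.232864    0.17652134]
0.033 134 [ 0.54749456 -0.25726587  0.17966128] [ 0.53853014 -0.2794989   0.17561885] [ 0.55667147 -0.23569776  0.18311402]
```

View pics/c1.png

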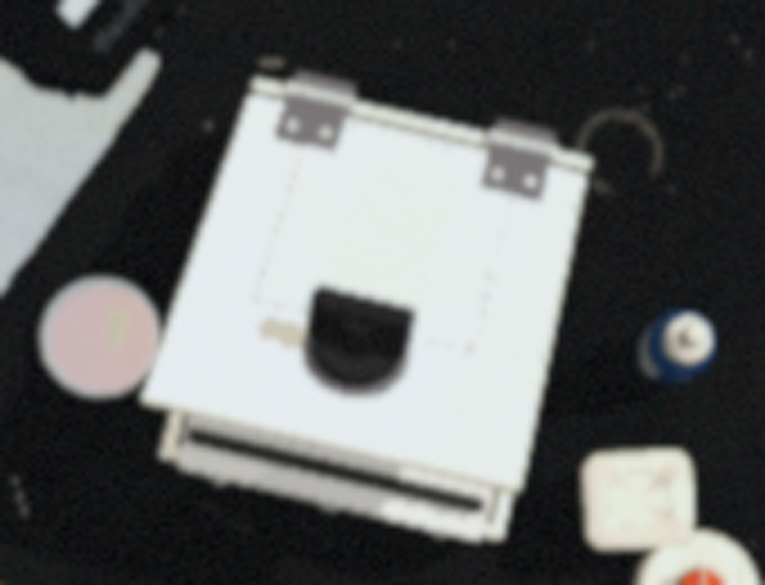

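Hinge middle ≈ (0.648, -0.282, 0.077), against an expected z of 0.0765. Chamber yaw is about -0.245 and the hatch is open 0.49 rad. I'll close the fingers and move above the hatch, left of the knob.

Request:
{"api": "drive_tool", "payload": {
  "targets": [
    {"tx": 0.55, "ty": 0.75, "wz": 0.107, "claw": -1},
    {"tx": 0.55, "ty": 0.75, "wz": 0.107, "claw": -1},
    {"tx": 0.55, "ty": 0.75, "wz": 0.107, "claw": -1},
    {"tx": 0.55, "ty": 0.75, "wz": 0.107, "claw": -1},
    {"tx": 0.55, "ty": 0.75, "wz": 0.107, "claw": -1},
    {"tx": 0.55, "ty": 0.75, "wz": 0.107, "claw": -1},
    {"tx": 0.55, "ty": 0.75, "wz": 0.107, "claw": -1},
    {"tx": 0.55, "ty": 0.75, "wz": 0.107, "claw": -1}
  ],
  "force": 20
}}

```text
validation failed for argument at $.ta...
```

Request:
{"api": "drive_tool", "payload": {
  "targets": [
    {"tx": 0.56, "ty": 0.755, "tz": -0.1, "claw": -1},
    {"tx": 0.56, "ty": 0.755, "tz": -0.1, "claw": -1},
    {"tx": 0.56, "ty": 0.755, "tz": -0.1, "claw": -1},
    {"tx": 0.56, "ty": 0.755, "tz": -0.1, "claw": -1},
    {"tx": 0.56, "ty": 0.755, "tz": -0.1, "claw": -1},
    {"tx": 0.56, "ty": 0.755, "tz": -0.1, "claw": -1},
    {"tx": 0.56, "ty": 0.755, "tz": -0.1, "claw": -1},
    {"tx": 0.56, "ty": 0.755, "tz": -0.1, "claw": -1}
  ]
}}

```text
validation failed for argument at $.ta...
```

```bash
python3 -c "
from h import *
st();snap('side','side2.png')"
```

```text
clock 0.1
tool_pos [ 0.2619 -0.5669  0.246 ]
eef_rot [ 9.767e-01  2.147e-01 -2.000e-04 -8.000e-04]
contact_force [-0.3127  0.3139  0.0105]
moment [0.0007 0.0797 0.0271]
opening 1.0055
finger_force 0.0
q [ 1.1718  0.6899 -0.1945  1.5662  0.1573  0.9025 -0.2151]
```

View pics/side2.png

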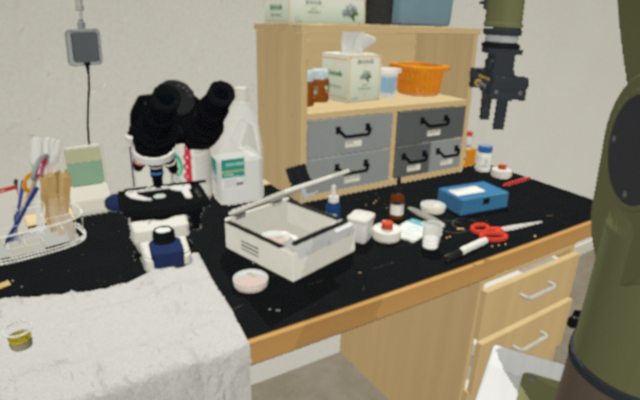

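Nothing moved: the calls failed validation, and the picture is the same as before. Each row probably needs all the fields.

Request:
{"api": "drive_tool", "payload": {
  "targets": [
    {"tx": 0.55, "ty": 0.75, "tz": 0, "wx": 0, "wy": 0, "wz": 0.107, "claw": -1},
    {"tx": 0.55, "ty": 0.75, "tz": 0, "wx": 0, "wy": 0, "wz": 0.107, "claw": -1},
    {"tx": 0.55, "ty": 0.75, "tz": 0, "wx": 0, "wy": 0, "wz": 0.107, "claw": -1},
    {"tx": 0.55, "ty": 0.75, "tz": 0, "wx": 0, "wy": 0, "wz": 0.107, "claw": -1},
    {"tx": 0.55, "ty": 0.75, "tz": 0, "wx": 0, "wy": 0, "wz": 0.107, "claw": -1},
    {"tx": 0.55, "ty": 0.75, "tz": 0, "wx": 0, "wy": 0, "wz": 0.107, "claw": -1},
    {"tx": 0.55, "ty": 0.75, "tz": 0, "wx": 0, "wy": 0, "wz": 0.107, "claw": -1},
    {"tx": 0.55, "ty": 0.75, "tz": 0, "wx": 0, "wy": 0, "wz": 0.107, "claw": -1}
  ],
  "force": 20
}}

```text
clock: 0.95
tool_pos: [0.3945, -0.3864, 0.2466]
eef_rot: [0.786, 0.619, -0.0, -0.0]
contact_force: [0.2, 0.1, 0.0]
opening: 0.299
finger_force: 0.0
```

Request:
{"api": "drive_tool", "payload": {
  "targets": [
    {"tx": 0.56, "ty": 0.755, "tz": -0.1, "wx": 0, "wy": 0, "wz": 0, "claw": -1},
    {"tx": 0.56, "ty": 0.755, "tz": -0.1, "wx": 0, "wy": 0, "wz": 0, "claw": -1},
    {"tx": 0.56, "ty": 0.755, "tz": -0.1, "wx": 0, "wy": 0, "wz": 0, "claw": -1},
    {"tx": 0.56, "ty": 0.755, "tz": -0.1, "wx": 0, "wy": 0, "wz": 0, "claw": -1},
    {"tx": 0.56, "ty": 0.755, "tz": -0.1, "wx": 0, "wy": 0, "wz": 0, "claw": -1},
    {"tx": 0.56, "ty": 0.755, "tz": -0.1, "wx": 0, "wy": 0, "wz": 0, "claw": -1},
    {"tx": 0.56, "ty": 0.755, "tz": -0.1, "wx": 0, "wy": 0, "wz": 0, "claw": -1},
    {"tx": 0.56, "ty": 0.755, "tz": -0.1, "wx": 0, "wy": 0, "wz": 0, "claw": -1}
  ]
}}

```text
clock: 1.75
tool_pos: [0.5289, -0.2053, 0.2224]
eef_rot: [0.787, 0.617, -0.0, -0.0]
contact_force: [-0.3, 0.2, 0.0]
opening: 0.004
finger_force: 0.0
```

```bash
python3 -c "
from h import *
st();snap('side','side3.png')"
```

```text
clock 1.75
tool_pos [ 0.5289 -0.2053  0.2224]
eef_rot [ 7.872e-01  6.167e-01 -2.000e-04 -2.000e-04]
contact_force [-0.327   0.1819  0.0429]
moment [-0.0266 -0.0564 -0.0103]
opening 0.0041
finger_force 0.0
q [ 0.5227  0.6631 -0.3948  1.7625  0.3419  0.7847 -0.283 ]
```

View pics/side3.png

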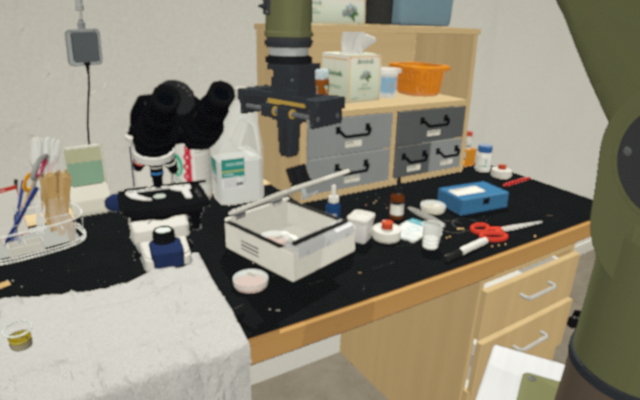

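The closed gripper is at (290,140), above the hatch on its left side. Lowering now.

Request:
{"api": "drive_tool", "payload": {
  "targets": [
    {"tx": 0, "ty": 0, "tz": -0.5, "wx": 0, "wy": 0, "wz": 0, "claw": -1},
    {"tx": 0, "ty": 0, "tz": -0.5, "wx": 0, "wy": 0, "wz": 0, "claw": -1},
    {"tx": 0, "ty": 0, "tz": -0.35, "wx": 0, "wy": 0, "wz": 0, "claw": -1},
    {"tx": 0, "ty": 0, "tz": -0.35, "wx": 0, "wy": 0, "wz": 0, "claw": -1},
    {"tx": 0, "ty": 0, "tz": -0.35, "wx": 0, "wy": 0, "wz": 0, "claw": -1},
    {"tx": 0, "ty": 0, "tz": -0.35, "wx": 0, "wy": 0, "wz": 0, "claw": -1},
    {"tx": 0, "ty": 0, "tz": -0.35, "wx": 0, "wy": 0, "wz": 0, "claw": -1},
    {"tx": 0, "ty": 0, "tz": -0.3, "wx": 0, "wy": 0, "wz": 0, "claw": -1}
  ]
}}

```text
clock: 2.6
tool_pos: [0.5284, -0.2062, 0.1304]
eef_rot: [0.787, 0.617, -0.0, -0.0]
contact_force: [-0.4, -0.4, 1.2]
opening: 0.004
finger_force: 0.5
```

Request:
{"api": "drive_tool", "payload": {
  "targets": [
    {"tx": 0, "ty": 0, "tz": -0.1, "wx": 0, "wy": 0, "wz": 0, "claw": -1},
    {"tx": 0, "ty": 0, "tz": -0.1, "wx": 0, "wy": 0, "wz": 0, "claw": -1},
    {"tx": 0, "ty": 0, "tz": -0.1, "wx": 0, "wy": 0, "wz": 0, "claw": -1},
    {"tx": 0, "ty": 0, "tz": -0.1, "wx": 0, "wy": 0, "wz": 0, "claw": -1},
    {"tx": 0, "ty": 0, "tz": -0.1, "wx": 0, "wy": 0, "wz": 0, "claw": -1},
    {"tx": 0, "ty": 0, "tz": -0.1, "wx": 0, "wy": 0, "wz": 0, "claw": -1},
    {"tx": 0, "ty": 0, "tz": -0.1, "wx": 0, "wy": 0, "wz": 0, "claw": -1},
    {"tx": 0, "ty": 0, "tz": -0.1, "wx": 0, "wy": 0, "wz": 0, "claw": -1}
  ]
}}

```text
clock: 3.4
tool_pos: [0.5286, -0.2062, 0.107]
eef_rot: [0.787, 0.617, 0.0, 0.0]
contact_force: [-1.1, 0.8, 2.2]
opening: 0.001
finger_force: 0.4
```

```bash
python3 -c "
from h import *
st();a=snap('side');P=pts(a)
im=cv2.resize(a['image'][120:310,200:400],None,fx=3,fy=3);cv2.imwrite('pics/side4.png',im)"
```

```text
clock 3.4
tool_pos [ 0.5286 -0.2062  0.107 ]
eef_rot [0.7872 0.6167 0.     0.    ]
contact_force [-1.13    0.8433  2.1501]
moment [0.0597 0.0417 0.0238]
opening 0.0009
finger_force 0.421
q [ 0.4655  0.8272 -0.2995  1.8495  0.4435  0.5308 -0.371 ]
```

View pics/side4.png

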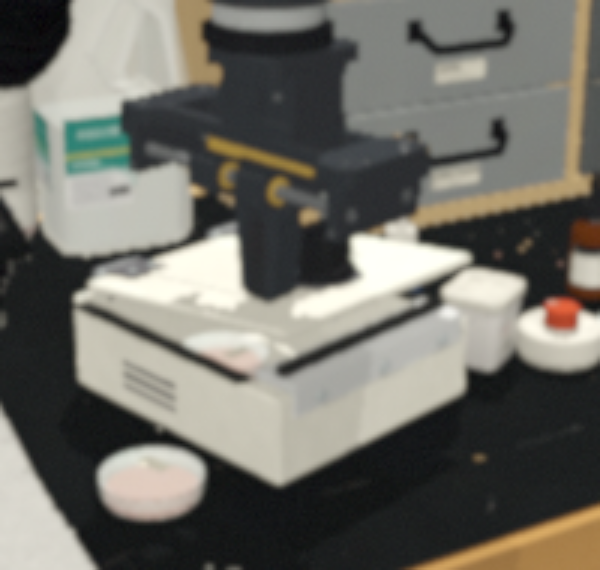

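The hatch is nearly shut, with the fingers on it at about (270,290). I'll go on in small steps.

Request:
{"api": "drive_tool", "payload": {
  "targets": [
    {"tx": 0, "ty": 0, "tz": -0.04, "wx": 0, "wy": 0, "wz": 0, "claw": -1},
    {"tx": 0, "ty": 0, "tz": -0.04, "wx": 0, "wy": 0, "wz": 0, "claw": -1},
    {"tx": 0, "ty": 0, "tz": -0.04, "wx": 0, "wy": 0, "wz": 0, "claw": -1},
    {"tx": 0, "ty": 0, "tz": -0.04, "wx": 0, "wy": 0, "wz": 0, "claw": -1},
    {"tx": 0, "ty": 0, "tz": -0.04, "wx": 0, "wy": 0, "wz": 0, "claw": -1},
    {"tx": 0, "ty": 0, "tz": -0.04, "wx": 0, "wy": 0, "wz": 0, "claw": -1},
    {"tx": 0, "ty": 0, "tz": -0.04, "wx": 0, "wy": 0, "wz": 0, "claw": -1},
    {"tx": 0, "ty": 0, "tz": 0, "wx": 0, "wy": 0, "wz": 0, "claw": -1}
  ]
}}

```text
clock: 4.25
tool_pos: [0.5286, -0.2062, 0.0987]
eef_rot: [0.787, 0.617, 0.0, 0.0]
contact_force: [-1.2, -1.0, -0.9]
opening: 0.004
finger_force: 0.0
```

Request:
{"api": "drive_tool", "payload": {
  "targets": [
    {"tx": 0, "ty": 0, "tz": -0.03, "wx": 0, "wy": 0, "wz": 0, "claw": -1},
    {"tx": 0, "ty": 0, "tz": -0.03, "wx": 0, "wy": 0, "wz": 0, "claw": -1},
    {"tx": 0, "ty": 0, "tz": -0.03, "wx": 0, "wy": 0, "wz": 0, "claw": -1},
    {"tx": 0, "ty": 0, "tz": -0.03, "wx": 0, "wy": 0, "wz": 0, "claw": -1},
    {"tx": 0, "ty": 0, "tz": 0, "wx": 0, "wy": 0, "wz": 0, "claw": -1},
    {"tx": 0, "ty": 0, "tz": 0, "wx": 0, "wy": 0, "wz": 0, "claw": -1},
    {"tx": 0, "ty": 0, "tz": 0, "wx": 0, "wy": 0, "wz": 0, "claw": -1},
    {"tx": 0, "ty": 0, "tz": 0, "wx": 0, "wy": 0, "wz": 0, "claw": -1}
  ]
}}

```text
clock: 5.05
tool_pos: [0.5287, -0.2062, 0.0953]
eef_rot: [0.787, 0.617, 0.0, 0.0]
contact_force: [-0.3, -0.9, -0.7]
opening: 0.01
finger_force: 0.0
```

```bash
python3 - <<'E'
from h import *
st()
b=snap('side','side5.png');P=pts(b)
# hatch plane: points in hatch coords
psi=-.243;H=np.array([.6482,-.2822,.0765]);R=np.array([[np.cos(psi),np.sin(psi),0],[-np.sin(psi),np.cos(psi),0],[0,0,1]])
Q=(P.reshape(-1,3)-H)@R.T
for lo,hi in((-.185,-.165),(-.165,-.12),(-.1,-.05),(-.04,-.01)):
  for y0,y1 in((-.08,-.03),(.03,.08)):
    m=(Q[:,0]>lo)&(Q[:,0]<hi)&(Q[:,1]>y0)&(Q[:,1]<y1)&(Q[:,2]>-.01)&(Q[:,2]<.035);print(lo,hi,y0,m.sum(),np.percentile(Q[m,2],[10,50,90]).round(4) if m.sum()>5 else '')
E
```

```text
clock 5.05
tool_pos [ 0.5287 -0.2062  0.0953]
eef_rot [7.872e-01 6.167e-01 1.000e-04 1.000e-04]
contact_force [-0.3207 -0.8569 -0.7402]
moment [-0.0595 -0.084   0.0123]
opening 0.0103
finger_force 0.0
q [ 0.4584  0.8456 -0.2875  1.8544  0.4532  0.506  -0.3795]
-0.185 -0.165 -0.08 189 [-0.0089  0.0102  0.0121]
-0.185 -0.165 0.03 284 [-0.009  -0.0021  0.0125]
-0.165 -0.12 -0.08 194 [0.0091 0.0103 0.0114]
-0.165 -0.12 0.03 443 [0.0095 0.012  0.0304]
-0.1 -0.05 -0.08 15 [0.0059 0.0063 0.0066]
-0.1 -0.05 0.03 267 [0.0062 0.0074 0.0088]
-0.04 -0.01 -0.08 11 [0.004  0.0056 0.0065]
-0.04 -0.01 0.03 157 [0.0043 0.0062 0.0077]
```

Request:
{"api": "drive_tool", "payload": {
  "targets": [
    {"tx": 0, "ty": 0, "tz": 0.5, "wx": 0, "wy": 0, "wz": 0, "claw": -1},
    {"tx": 0, "ty": 0, "tz": 0.8, "wx": 0, "wy": 0, "wz": 0, "claw": -1},
    {"tx": 0, "ty": 0, "tz": 0.8, "wx": 0, "wy": 0, "wz": 0, "claw": -1},
    {"tx": 0, "ty": 0, "tz": 0.7, "wx": 0, "wy": 0, "wz": 0, "claw": 1},
    {"tx": -0.123, "ty": -0.357, "tz": 0.3, "wx": 0, "wy": 0, "wz": 0, "claw": 1},
    {"tx": -0.123, "ty": -0.357, "tz": 0, "wx": 0, "wy": 0, "wz": 0, "claw": 1},
    {"tx": -0.123, "ty": -0.357, "tz": 0, "wx": 0, "wy": 0, "wz": 0, "claw": 1},
    {"tx": -0.123, "ty": -0.357, "tz": 0, "wx": 0, "wy": 0, "wz": 0, "claw": 1}
  ]
}}

```text
clock: 5.9
tool_pos: [0.5124, -0.2505, 0.187]
eef_rot: [0.788, 0.616, -0.001, -0.001]
contact_force: [0.5, 0.3, 0.4]
opening: 0.432
finger_force: 0.0
```

```bash
python3 - <<'E'
from h import *
st()
psi=-.243;H=np.array([.6482,-.2822,.0765]);R=np.array([[np.cos(psi),np.sin(psi),0],[-np.sin(psi),np.cos(psi),0],[0,0,1]])
for cam in('side','wrist','top'):
  b=snap(cam,cam+'6.png');P=pts(b).reshape(-1,3);Q=(P-H)@R.T;D=b['image'].reshape(-1,3).max(1)
  m=(Q[:,0]>-.19)&(Q[:,0]<-.01)&(abs(Q[:,1])<.085)&(D>150)&(Q[:,2]>-.003)&(Q[:,2]<.02)
  if m.sum()>50:
    A=np.c_[Q[m,:2],np.ones(m.sum())];f=np.median
    w=np.ones(m.sum(),bool)
    for _ in range(5):
      c=np.linalg.lstsq(A[w],Q[m,2][w],rcond=None)[0];e=Q[m,2]-A@c;w=abs(e)<.003
    print(cam,'hatch z=',c.round(4),m.sum(),w.sum())
  k=(Q[:,0]>-.175)&(Q[:,0]<-.105)&(abs(Q[:,1])<.04)&(D<110)&(Q[:,2]>.025)&(Q[:,2]<.055)
  if k.sum()>10:
    t=Q[k];z=np.percentile(t[:,2],80);t=t[t[:,2]>z-.006];print(cam,'knob',k.sum(),'topz',z.round(4),'c',((t.min(0)+t.max(0))/2).round(4),'min',t.min(0).round(4),'max',t.max(0).round(4))
E
```

```text
clock 5.9
tool_pos [ 0.5124 -0.2505  0.187 ]
eef_rot [ 0.7875  0.6163 -0.0009 -0.0008]
contact_force [0.4647 0.2781 0.3756]
moment [-0.0026 -0.0772 -0.0258]
opening 0.4321
finger_force 0.0
q [ 0.5968  0.7154 -0.3806  1.7853  0.3808  0.7165 -0.2331]
side hatch z= [-0.0412 -0.0019  0.0045] 2702 2545
side knob 233 topz 0.0442 c [-0.1435  0.0029  0.0437] min [-0.1497 -0.019   0.0384] max [-0.1374  0.0249  0.049 ]
wrist hatch z= [-0.0427 -0.0037  0.0037] 38571 38476
wrist knob 1404 topz 0.0474 c [-0.1393  0.0011  0.0454] min [-0.1455 -0.0212  0.0414] max [-0.1332  0.0233  0.0493]
top hatch z= [-0.0433  0.0149  0.0047] 937 857
```

View pics/wrist6.png

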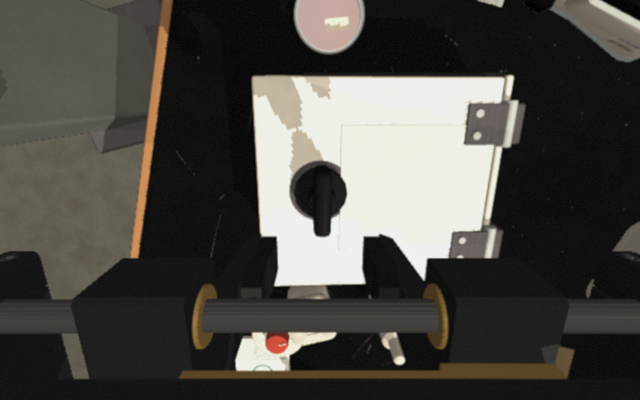

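The wrist view shows the wing at (322,200), upright. The fit gives a hatch angle of 0.043 and the knob top where it should be. I'll go down over the wing, tilting to match the hatch.

Request:
{"api": "drive_tool", "payload": {
  "targets": [
    {"tx": 0, "ty": 0, "tz": 0, "wx": 0.002, "wy": 0.008, "wz": 0, "claw": 1},
    {"tx": 0, "ty": 0, "tz": -0.2, "wx": 0.002, "wy": 0.008, "wz": 0, "claw": 1},
    {"tx": 0, "ty": 0, "tz": -0.4, "wx": 0.002, "wy": 0.008, "wz": 0, "claw": 1},
    {"tx": 0, "ty": 0, "tz": -0.4, "wx": 0.002, "wy": 0.008, "wz": 0, "claw": 1},
    {"tx": 0, "ty": 0, "tz": -0.4, "wx": 0, "wy": 0.004, "wz": 0, "claw": 1},
    {"tx": 0, "ty": 0, "tz": -0.4, "wx": 0, "wy": 0, "wz": 0, "claw": 1},
    {"tx": 0, "ty": 0, "tz": -0.4, "wx": 0, "wy": 0, "wz": 0, "claw": 1},
    {"tx": 0, "ty": 0, "tz": 0, "wx": 0, "wy": 0, "wz": 0, "claw": 1}
  ]
}}

```text
clock: 6.85
tool_pos: [0.5125, -0.2486, 0.1202]
eef_rot: [0.787, 0.617, -0.013, -0.016]
contact_force: [0.0, -0.8, 0.3]
opening: 1.001
finger_force: 0.0
```

```bash
python3 - <<'E'
from h import *
from scipy.spatial.transform import Rotation as Ro
st();s=r.get_state();M=Ro.from_quat(s['eef_rot']).as_matrix()
psi=-.243;H=np.array([.6482,-.2822,.0765]);R=np.array([[np.cos(psi),np.sin(psi),0],[-np.sin(psi),np.cos(psi),0],[0,0,1]])
print('TCP in chamber-hinge',(R@(s['tool_pos']-H)).round(4),'up',(-R@M[:,2]).round(4),'y',(R@M[:,1]).round(4))
E
```

```text
clock 6.85
tool_pos [ 0.5125 -0.2486  0.1202]
eef_rot [ 0.7869  0.6168 -0.0132 -0.0164]
contact_force [ 0.0159 -0.7763  0.2641]
moment [-0.0223 -0.1122  0.0257]
opening 1.0005
finger_force 0.0
q [ 0.5598  0.8239 -0.3347  1.7954  0.4239  0.6378 -0.2718]
TCP in chamber-hinge [-0.1398 -0.      0.0437] up [4.220e-02 6.000e-04 9.991e-01] y [ 0.9991  0.0018 -0.0422]
```

Request:
{"api": "drive_tool", "payload": {
  "targets": [
    {"tx": 0.01, "ty": 0.01, "tz": -0.17, "wx": 0, "wy": 0, "wz": 0, "claw": 1},
    {"tx": 0.02, "ty": 0.01, "tz": -0.18, "wx": 0, "wy": 0, "wz": 0, "claw": 1},
    {"tx": 0, "ty": 0, "tz": -0.18, "wx": 0, "wy": 0, "wz": 0, "claw": 1},
    {"tx": 0, "ty": 0, "tz": 0, "wx": 0, "wy": 0, "wz": 0, "claw": -0.5},
    {"tx": 0, "ty": 0, "tz": 0, "wx": 0, "wy": 0, "wz": 0, "claw": -1},
    {"tx": 0, "ty": 0, "tz": 0, "wx": 0, "wy": 0, "wz": 0, "claw": -1},
    {"tx": 0, "ty": 0, "tz": 0, "wx": 0, "wy": 0, "wz": 0, "claw": -1},
    {"tx": 0, "ty": 0, "tz": 0, "wx": 0, "wy": 0, "wz": 0, "claw": -1}
  ],
  "force": 35
}}

```text
clock: 7.65
tool_pos: [0.5148, -0.2485, 0.1066]
eef_rot: [0.787, 0.617, -0.012, -0.015]
contact_force: [-0.3, -0.4, -0.4]
opening: 0.569
finger_force: 0.0
```

Request:
{"api": "drive_tool", "payload": {
  "targets": [
    {"tx": 0, "ty": 0, "tz": 0, "wx": 0, "wy": 0, "wz": 0, "claw": -1},
    {"tx": 0, "ty": 0, "tz": 0, "wx": 0, "wy": 0, "wz": 0, "claw": -1},
    {"tx": 0, "ty": 0, "tz": 0, "wx": 0, "wy": 0, "wz": 0, "claw": -1},
    {"tx": 0, "ty": 0, "tz": 0, "wx": 0, "wy": 0, "wz": 0, "claw": -1},
    {"tx": 0, "ty": 0, "tz": 0, "wx": 0, "wy": 0, "wz": 0, "claw": -1},
    {"tx": 0, "ty": 0, "tz": 0, "wx": 0, "wy": 0, "wz": 0, "claw": -1},
    {"tx": 0, "ty": 0, "tz": 0, "wx": 0, "wy": 0, "wz": 0, "claw": -1},
    {"tx": 0, "ty": 0, "tz": 0, "wx": 0, "wy": 0, "wz": 0, "claw": -1}
  ]
}}

```text
clock: 8.45
tool_pos: [0.5137, -0.2482, 0.1061]
eef_rot: [0.787, 0.617, -0.013, -0.016]
contact_force: [-3.5, 0.5, 0.7]
opening: 0.132
finger_force: 35.0
```

Request:
{"api": "drive_tool", "payload": {
  "targets": [
    {"tx": 0, "ty": 0, "tz": -0.01, "wx": -0.0005, "wy": -0.002, "wz": 0, "claw": -1},
    {"tx": 0, "ty": 0, "tz": -0.01, "wx": -0.0005, "wy": -0.002, "wz": 0, "claw": -1},
    {"tx": 0, "ty": 0, "tz": -0.01, "wx": -0.0005, "wy": -0.002, "wz": 0, "claw": -1},
    {"tx": 0, "ty": 0, "tz": -0.01, "wx": -0.0005, "wy": -0.002, "wz": 0, "claw": -1},
    {"tx": 0, "ty": 0, "tz": -0.01, "wx": -0.0005, "wy": -0.002, "wz": 0, "claw": -1},
    {"tx": 0, "ty": 0, "tz": 0, "wx": 0, "wy": 0, "wz": 0, "claw": -1},
    {"tx": 0, "ty": 0, "tz": 0, "wx": 0, "wy": 0, "wz": 0, "claw": -1},
    {"tx": 0, "ty": 0, "tz": 0, "wx": 0, "wy": 0, "wz": 0, "claw": -1}
  ]
}}

```text
clock: 9.25
tool_pos: [0.5134, -0.2481, 0.1045]
eef_rot: [0.787, 0.617, -0.01, -0.012]
contact_force: [-4.8, 2.7, 1.1]
opening: 0.131
finger_force: 35.0
```

Request:
{"api": "drive_tool", "payload": {
  "targets": [
    {"tx": -0.005, "ty": 0.001, "tz": -0.01, "wx": -0.0005, "wy": -0.002, "wz": 0, "claw": -1},
    {"tx": -0.005, "ty": 0.001, "tz": -0.01, "wx": -0.0005, "wy": -0.002, "wz": 0, "claw": -1},
    {"tx": -0.005, "ty": 0.001, "tz": -0.01, "wx": -0.0005, "wy": -0.002, "wz": 0, "claw": -1},
    {"tx": -0.005, "ty": 0.001, "tz": -0.01, "wx": -0.0005, "wy": -0.002, "wz": 0, "claw": -1},
    {"tx": 0, "ty": 0, "tz": -0.01, "wx": -0.0005, "wy": -0.002, "wz": 0, "claw": -1},
    {"tx": 0, "ty": 0, "tz": 0, "wx": 0, "wy": 0, "wz": 0, "claw": -1},
    {"tx": 0, "ty": 0, "tz": 0, "wx": 0, "wy": 0, "wz": 0, "claw": -1},
    {"tx": 0, "ty": 0, "tz": 0, "wx": 0, "wy": 0, "wz": 0, "claw": -1}
  ]
}}

```text
clock: 10.05
tool_pos: [0.5131, -0.2481, 0.103]
eef_rot: [0.787, 0.617, -0.006, -0.007]
contact_force: [-4.4, 1.8, -0.3]
opening: 0.132
finger_force: 35.0
```

```bash
cat > w.py <<'E'
from h import *
from scipy.spatial.transform import Rotation as Ro
s=r.get_state();M=Ro.from_quat(s['eef_rot']).as_matrix()
psi=-.243;H=np.array([.6482,-.2822,.0765]);R=np.array([[np.cos(psi),np.sin(psi),0],[-np.sin(psi),np.cos(psi),0],[0,0,1]])
F=R@s['contact_force'];m=R@s['moment'];p=R@(s['tool_pos']-H)
print('t',s['clock'],'p',p.round(4),'up',(-R@M[:,2]).round(4),'yaw',np.arctan2(M[1,1],M[0,1]).round(3),'F',F.round(2),'m',m.round(3),'hinge tq about y',(m+np.cross(p,F))[1].round(3),'q7',s['q'][6].round(2))
E
python3 w.py
```

```text
t 10.05 p [-0.1394  0.0006  0.0265] up [0.019  0.001  0.9998] yaw -0.242 F [-4.76  0.7  -0.27] m [ 0.117  1.105 -0.018] hinge tq about y 0.942 q7 -0.3
```

Request:
{"api": "drive_tool", "payload": {
  "targets": [
    {"tx": -0.011, "ty": 0.003, "tz": 0, "wx": 0, "wy": 0, "wz": 0, "claw": -1},
    {"tx": -0.011, "ty": 0.003, "tz": 0, "wx": 0, "wy": 0, "wz": 0, "claw": -1},
    {"tx": -0.011, "ty": 0.003, "tz": 0, "wx": 0, "wy": 0, "wz": 0, "claw": -1},
    {"tx": 0, "ty": 0, "tz": 0, "wx": 0, "wy": 0, "wz": 0, "claw": -1},
    {"tx": 0, "ty": 0, "tz": 0, "wx": 0, "wy": 0, "wz": 0, "claw": -1},
    {"tx": 0, "ty": 0, "tz": 0, "wx": 0, "wy": 0, "wz": 0, "claw": -1},
    {"tx": 0, "ty": 0, "tz": 0, "wx": 0, "wy": 0, "wz": 0, "claw": -1},
    {"tx": 0, "ty": 0, "tz": 0, "wx": 0, "wy": 0, "wz": 0, "claw": -1}
  ]
}}

```text
clock: 10.85
tool_pos: [0.513, -0.2481, 0.1031]
eef_rot: [0.787, 0.617, -0.006, -0.006]
contact_force: [-3.3, 1.0, -6.1]
opening: 0.133
finger_force: 35.0
```

```bash
python3 w.py
```

```text
t 10.85 p [-0.1394  0.0006  0.0266] up [1.710e-02 9.000e-04 9.999e-01] yaw -0.242 F [-3.41  0.2  -6.09] m [ 0.052  0.703 -0.026] hinge tq about y -0.236 q7 -0.3
```

Request:
{"api": "drive_tool", "payload": {
  "targets": [
    {"tx": -0.005, "ty": 0.001, "tz": 0, "wx": 0.0004, "wy": 0.0016, "wz": 0, "claw": -1},
    {"tx": -0.005, "ty": 0.001, "tz": 0, "wx": 0.0004, "wy": 0.0016, "wz": 0, "claw": -1},
    {"tx": -0.005, "ty": 0.001, "tz": 0, "wx": 0, "wy": 0, "wz": 0, "claw": -1},
    {"tx": -0.005, "ty": 0.001, "tz": 0, "wx": 0, "wy": 0, "wz": 0, "claw": -1},
    {"tx": 0, "ty": 0, "tz": 0, "wx": 0, "wy": 0, "wz": 0, "claw": -1},
    {"tx": 0, "ty": 0, "tz": 0, "wx": 0, "wy": 0, "wz": 0, "claw": -1},
    {"tx": 0, "ty": 0, "tz": 0, "wx": 0, "wy": 0, "wz": 0, "claw": -1},
    {"tx": 0, "ty": 0, "tz": 0, "wx": 0, "wy": 0, "wz": 0, "claw": -1}
  ]
}}

```text
clock: 11.65
tool_pos: [0.5131, -0.248, 0.1035]
eef_rot: [0.787, 0.617, -0.006, -0.007]
contact_force: [-0.6, 0.3, -5.3]
opening: 0.135
finger_force: 35.0
```

```bash
python3 w.py
```

```text
t 11.65 p [-0.1394  0.0006  0.027 ] up [1.920e-02 9.000e-04 9.998e-01] yaw -0.242 F [-0.64  0.2  -5.34] m [0.017 0.113 0.005] hinge tq about y -0.649 q7 -0.3
```

Request:
{"api": "drive_tool", "payload": {
  "targets": [
    {"tx": 0, "ty": 0, "tz": -0.01, "wx": -0.0005, "wy": -0.002, "wz": 0, "claw": -1},
    {"tx": 0, "ty": 0, "tz": -0.01, "wx": -0.0005, "wy": -0.002, "wz": 0, "claw": -1},
    {"tx": 0, "ty": 0, "tz": -0.01, "wx": -0.0005, "wy": -0.002, "wz": 0, "claw": -1},
    {"tx": 0, "ty": 0, "tz": -0.01, "wx": -0.0005, "wy": -0.002, "wz": 0, "claw": -1},
    {"tx": 0, "ty": 0, "tz": -0.01, "wx": -0.0005, "wy": -0.002, "wz": 0, "claw": -1},
    {"tx": 0, "ty": 0, "tz": 0, "wx": 0, "wy": 0, "wz": 0, "claw": -1},
    {"tx": 0, "ty": 0, "tz": 0, "wx": 0, "wy": 0, "wz": 0, "claw": -1},
    {"tx": 0, "ty": 0, "tz": 0, "wx": 0, "wy": 0, "wz": 0, "claw": -1}
  ]
}}

```text
clock: 12.45
tool_pos: [0.5128, -0.248, 0.1019]
eef_rot: [0.787, 0.617, -0.003, -0.003]
contact_force: [-0.2, 0.2, 0.3]
opening: 0.132
finger_force: 35.0
```

```bash
python3 w.py
```

```text
t 12.45 p [-0.1397  0.0006  0.0254] up [0.009 0.001 1.   ] yaw -0.242 F [-0.21  0.14  0.3 ] m [ 0.032  0.117 -0.042] hinge tq about y 0.154 q7 -0.3
```

Request:
{"api": "drive_tool", "payload": {
  "targets": [
    {"tx": 0, "ty": 0, "tz": -0.01, "wx": -0.0004, "wy": -0.0018, "wz": 0, "claw": -1},
    {"tx": 0, "ty": 0, "tz": -0.01, "wx": -0.0004, "wy": -0.0018, "wz": 0, "claw": -1},
    {"tx": 0, "ty": 0, "tz": -0.01, "wx": -0.0004, "wy": -0.0018, "wz": 0, "claw": -1},
    {"tx": 0, "ty": 0, "tz": -0.01, "wx": -0.0004, "wy": -0.0018, "wz": 0, "claw": -1},
    {"tx": 0, "ty": 0, "tz": -0.01, "wx": -0.0004, "wy": -0.0018, "wz": 0, "claw": -1},
    {"tx": 0, "ty": 0, "tz": 0, "wx": 0, "wy": 0, "wz": 0, "claw": -1},
    {"tx": 0, "ty": 0, "tz": 0, "wx": 0, "wy": 0, "wz": 0, "claw": -1},
    {"tx": 0, "ty": 0, "tz": 0, "wx": 0, "wy": 0, "wz": 0, "claw": -1}
  ]
}}

```text
clock: 13.25
tool_pos: [0.5125, -0.2479, 0.1003]
eef_rot: [0.787, 0.617, -0.0, 0.0]
contact_force: [-0.1, 0.7, -0.0]
opening: 0.132
finger_force: 35.0
```

```bash
python3 w.py
```

```text
t 13.25 p [-0.1399  0.0006  0.0238] up [-1.e-04  7.e-04  1.e+00] yaw -0.242 F [-0.28  0.61 -0.04] m [-0.013  0.079 -0.034] hinge tq about y 0.066 q7 -0.31
```

Request:
{"api": "drive_tool", "payload": {
  "targets": [
    {"tx": 0, "ty": 0, "tz": -0.01, "wx": -0.0004, "wy": -0.0018, "wz": 0, "claw": -1},
    {"tx": 0, "ty": 0, "tz": -0.01, "wx": -0.0004, "wy": -0.0018, "wz": 0, "claw": -1},
    {"tx": 0, "ty": 0, "tz": -0.01, "wx": -0.0004, "wy": -0.0018, "wz": 0, "claw": -1},
    {"tx": 0, "ty": 0, "tz": -0.01, "wx": -0.0004, "wy": -0.0018, "wz": 0, "claw": -1},
    {"tx": 0, "ty": 0, "tz": -0.01, "wx": -0.0004, "wy": -0.0018, "wz": 0, "claw": -1},
    {"tx": 0, "ty": 0, "tz": 0, "wx": 0, "wy": 0, "wz": 0, "claw": -1},
    {"tx": 0, "ty": 0, "tz": 0, "wx": 0, "wy": 0, "wz": 0, "claw": -1},
    {"tx": 0, "ty": 0, "tz": 0, "wx": 0, "wy": 0, "wz": 0, "claw": -1}
  ]
}}

```text
clock: 14.05
tool_pos: [0.5124, -0.2479, 0.0993]
eef_rot: [0.787, 0.617, 0.003, 0.004]
contact_force: [-1.9, -0.4, 6.3]
opening: 0.131
finger_force: 35.0
```

```bash
python3 w.py; python3 - <<'E'
from h import *
psi=-.243;H=np.array([.6482,-.2822,.0765]);R=np.array([[np.cos(psi),np.sin(psi),0],[-np.sin(psi),np.cos(psi),0],[0,0,1]])
for cam in('side','wrist'):
  b=snap(cam,cam+'7.png');P=pts(b).reshape(-1,3);Q=(P-H)@R.T;D=b['image'].reshape(-1,3).max(1)
  m=(Q[:,0]>-.186)&(Q[:,0]<-.01)&(abs(Q[:,1])<.08)&(D>150)&(Q[:,2]>-.01)&(Q[:,2]<.02)
  A=np.c_[Q[m,:2],np.ones(m.sum())];w=np.ones(m.sum(),bool)
  for _ in range(5):
      c=np.linalg.lstsq(A[w],Q[m,2][w],rcond=None)[0];e=Q[m,2]-A@c;w=abs(e)<.003
  print(cam,'hatch z=',c.round(4),m.sum(),w.sum())
a=cv2.imread('pics/side7.png')[130:290,190:390];cv2.imwrite('pics/side7c.png',cv2.resize(a,None,fx=3.7,fy=3.7))
E
```

```text
t 14.05 p [-0.1401  0.0007  0.0228] up [-9.7e-03  7.0e-04  1.0e+00] yaw -0.242 F [-1.7  -0.84  6.29] m [0.079 0.516 0.006] hinge tq about y 1.359 q7 -0.31
side hatch z= [ 0.0086 -0.0022  0.0046] 2539 2387
wrist hatch z= [ 0.0063 -0.0044  0.0036] 59919 59751
```

View pics/side7c.png

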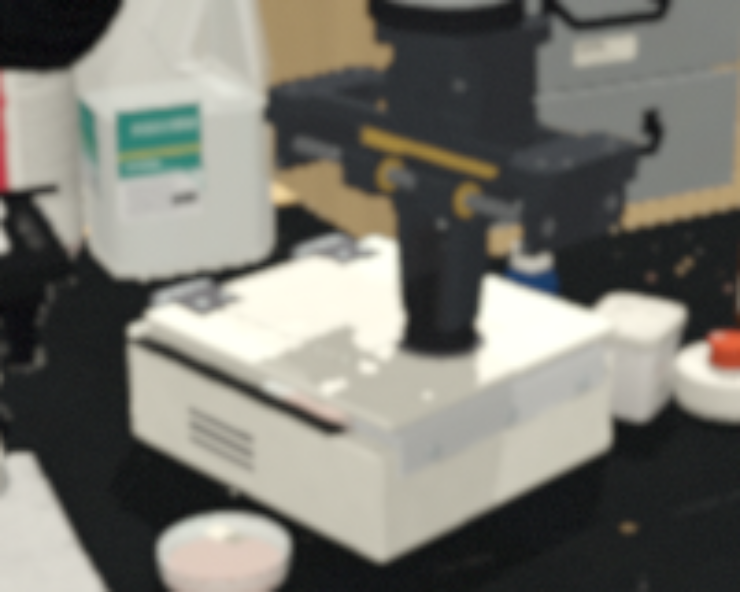

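The hatch is level at about -0.007 rad with the gripper on the knob at (440,330), and it is meeting the seal. I'll press a little more without tilting.

Request:
{"api": "drive_tool", "payload": {
  "targets": [
    {"tx": -0.003, "ty": 0, "tz": -0.006, "wx": 0, "wy": 0, "wz": 0, "claw": -1},
    {"tx": -0.003, "ty": 0, "tz": -0.006, "wx": 0, "wy": 0, "wz": 0, "claw": -1},
    {"tx": -0.003, "ty": 0, "tz": -0.006, "wx": 0, "wy": 0, "wz": 0, "claw": -1},
    {"tx": -0.003, "ty": 0, "tz": -0.006, "wx": 0, "wy": 0, "wz": 0, "claw": -1},
    {"tx": 0, "ty": 0, "tz": -0.006, "wx": 0, "wy": 0, "wz": 0, "claw": -1},
    {"tx": 0, "ty": 0, "tz": 0, "wx": 0, "wy": 0, "wz": 0, "claw": -1},
    {"tx": 0, "ty": 0, "tz": 0, "wx": 0, "wy": 0, "wz": 0, "claw": -1},
    {"tx": 0, "ty": 0, "tz": 0, "wx": 0, "wy": 0, "wz": 0, "claw": -1}
  ]
}}

```text
clock: 14.95
tool_pos: [0.5123, -0.2479, 0.0989]
eef_rot: [0.787, 0.617, 0.003, 0.004]
contact_force: [-2.0, 1.8, 8.5]
opening: 0.131
finger_force: 35.0
```

```bash
python3 w.py
```

```text
t 14.95 p [-0.1402  0.0006  0.0224] up [-1.050e-02  8.000e-04  9.999e-01] yaw -0.242 F [-2.39  1.27  8.55] m [ 0.13   0.579 -0.059] hinge tq about y 1.724 q7 -0.31
```

Request:
{"api": "drive_tool", "payload": {
  "targets": [
    {"tx": -0.004, "ty": 0.001, "tz": -0.01, "wx": 0.0001, "wy": 0.0005, "wz": 0, "claw": -1},
    {"tx": -0.004, "ty": 0.001, "tz": -0.01, "wx": 0.0001, "wy": 0.0005, "wz": 0, "claw": -1},
    {"tx": -0.004, "ty": 0.001, "tz": -0.01, "wx": 0.0001, "wy": 0.0005, "wz": 0, "claw": -1},
    {"tx": -0.004, "ty": 0.001, "tz": -0.01, "wx": 0.0001, "wy": 0.0005, "wz": 0, "claw": -1},
    {"tx": 0, "ty": 0, "tz": -0.01, "wx": 0, "wy": 0, "wz": 0, "claw": -1},
    {"tx": 0, "ty": 0, "tz": 0, "wx": 0, "wy": 0, "wz": 0, "claw": -1},
    {"tx": 0, "ty": 0, "tz": 0, "wx": 0, "wy": 0, "wz": 0, "claw": -1},
    {"tx": 0, "ty": 0, "tz": 0, "wx": 0, "wy": 0, "wz": 0, "claw": -1}
  ]
}}

```text
clock: 15.75
tool_pos: [0.5123, -0.2479, 0.0981]
eef_rot: [0.787, 0.617, 0.002, 0.004]
contact_force: [-4.4, 1.3, 15.1]
opening: 0.136
finger_force: 35.0
```

```bash
python3 w.py
```

```text
t 15.75 p [-0.1402  0.0006  0.0216] up [-0.0096  0.0012  1.    ] yaw -0.242 F [-4.64  0.22 15.13] m [ 0.106  0.706 -0.043] hinge tq about y 2.728 q7 -0.31
```

The seal force is equivalent to about 16–19 N on the knob, roughly 2.8 mm of squeeze. I'll turn the knob clockwise about its axis and watch the moment near 0.35 rad.

Request:
{"api": "drive_tool", "payload": {
  "targets": [
    {"tx": 0, "ty": 0, "tz": 0, "wx": 0.0004, "wy": -0.0001, "wz": -0.045, "claw": -1},
    {"tx": 0, "ty": 0, "tz": 0, "wx": 0.0004, "wy": -0.0001, "wz": -0.045, "claw": -1},
    {"tx": 0, "ty": 0, "tz": 0, "wx": 0.0004, "wy": -0.0001, "wz": -0.045, "claw": -1},
    {"tx": 0, "ty": 0, "tz": 0, "wx": 0.0004, "wy": -0.0001, "wz": -0.045, "claw": -1},
    {"tx": 0, "ty": 0, "tz": 0, "wx": 0.0004, "wy": -0.0001, "wz": -0.045, "claw": -1},
    {"tx": 0, "ty": 0, "tz": 0, "wx": 0.0004, "wy": -0.0001, "wz": -0.045, "claw": -1},
    {"tx": 0, "ty": 0, "tz": 0, "wx": 0.0004, "wy": -0.0001, "wz": -0.045, "claw": -1},
    {"tx": 0, "ty": 0, "tz": 0, "wx": 0, "wy": 0, "wz": 0, "claw": -1}
  ]
}}

```text
clock: 16.55
tool_pos: [0.5123, -0.2479, 0.0981]
eef_rot: [0.878, 0.479, 0.003, 0.003]
contact_force: [-3.5, 2.3, 14.6]
opening: 0.134
finger_force: 35.0
```

```bash
python3 w.py
```

```text
t 16.55 p [-0.1402  0.0006  0.0216] up [-9.4e-03  8.0e-04  1.0e+00] yaw -0.572 F [-3.93  1.42 14.57] m [ 0.197  0.646 -0.093] hinge tq about y 2.603 q7 -0.53
```

Request:
{"api": "drive_tool", "payload": {
  "targets": [
    {"tx": 0, "ty": 0, "tz": 0, "wx": 0.0004, "wy": -0.0001, "wz": -0.03, "claw": -1},
    {"tx": 0, "ty": 0, "tz": 0, "wx": 0.0004, "wy": -0.0001, "wz": -0.03, "claw": -1},
    {"tx": 0, "ty": 0, "tz": 0, "wx": 0.0004, "wy": -0.0001, "wz": -0.03, "claw": -1},
    {"tx": 0, "ty": 0, "tz": 0, "wx": 0.0004, "wy": -0.0001, "wz": -0.03, "claw": -1},
    {"tx": 0, "ty": 0, "tz": 0, "wx": 0, "wy": 0, "wz": 0, "claw": -1},
    {"tx": 0, "ty": 0, "tz": 0, "wx": 0, "wy": 0, "wz": 0, "claw": -1},
    {"tx": 0, "ty": 0, "tz": 0, "wx": 0, "wy": 0, "wz": 0, "claw": -1},
    {"tx": 0, "ty": 0, "tz": 0, "wx": 0, "wy": 0, "wz": 0, "claw": -1}
  ]
}}

```text
clock: 17.35
tool_pos: [0.5123, -0.2479, 0.0981]
eef_rot: [0.906, 0.423, 0.004, 0.003]
contact_force: [-2.9, 1.4, 15.8]
opening: 0.135
finger_force: 35.0
```

```bash
python3 w.py
```

```text
t 17.35 p [-0.1402  0.0006  0.0216] up [-9.5e-03 -2.0e-04  1.0e+00] yaw -0.697 F [-3.19  0.67 15.8 ] m [ 0.101  0.699 -0.005] hinge tq about y 2.846 q7 -0.61
```

Request:
{"api": "drive_tool", "payload": {
  "targets": [
    {"tx": 0, "ty": 0, "tz": 0, "wx": 0.0005, "wy": -0.0001, "wz": -0.06, "claw": -1},
    {"tx": 0, "ty": 0, "tz": 0, "wx": 0.0005, "wy": -0.0001, "wz": -0.06, "claw": -1},
    {"tx": 0, "ty": 0, "tz": 0, "wx": 0.0005, "wy": -0.0001, "wz": -0.06, "claw": -1},
    {"tx": 0, "ty": 0, "tz": 0, "wx": 0.0005, "wy": -0.0001, "wz": -0.06, "claw": -1},
    {"tx": 0, "ty": 0, "tz": 0, "wx": 0.0005, "wy": -0.0001, "wz": -0.06, "claw": -1},
    {"tx": 0, "ty": 0, "tz": 0, "wx": 0.0005, "wy": -0.0001, "wz": -0.06, "claw": -1},
    {"tx": 0, "ty": 0, "tz": 0, "wx": 0.0005, "wy": -0.0001, "wz": -0.06, "claw": -1},
    {"tx": 0, "ty": 0, "tz": 0, "wx": 0, "wy": 0, "wz": 0, "claw": -1}
  ]
}}

```text
clock: 18.15
tool_pos: [0.5123, -0.2479, 0.0981]
eef_rot: [0.977, 0.215, 0.004, 0.002]
contact_force: [-2.8, 1.7, 15.1]
opening: 0.131
finger_force: 35.0
```

```bash
python3 w.py
```

```text
t 18.15 p [-0.1402  0.0006  0.0216] up [-9.7e-03 -5.0e-04  1.0e+00] yaw -1.138 F [-3.09  0.97 15.08] m [ 0.163  0.76  -0.023] hinge tq about y 2.807 q7 -0.89
```

Request:
{"api": "drive_tool", "payload": {
  "targets": [
    {"tx": 0, "ty": 0, "tz": 0, "wx": 0.0007, "wy": -0.0002, "wz": -0.075, "claw": -1},
    {"tx": 0, "ty": 0, "tz": 0, "wx": 0.0007, "wy": -0.0002, "wz": -0.075, "claw": -1},
    {"tx": 0, "ty": 0, "tz": 0, "wx": 0.0007, "wy": -0.0002, "wz": -0.075, "claw": -1},
    {"tx": 0, "ty": 0, "tz": 0, "wx": 0.0007, "wy": -0.0002, "wz": -0.075, "claw": -1},
    {"tx": 0, "ty": 0, "tz": 0, "wx": 0.0007, "wy": -0.0002, "wz": -0.075, "claw": -1},
    {"tx": 0, "ty": 0, "tz": 0, "wx": 0.0007, "wy": -0.0002, "wz": -0.07, "claw": -1},
    {"tx": 0, "ty": 0, "tz": 0, "wx": 0.0005, "wy": -0.0001, "wz": -0.05, "claw": -1},
    {"tx": 0, "ty": 0, "tz": 0, "wx": 0, "wy": 0, "wz": 0, "claw": -1}
  ]
}}

```text
clock: 18.95
tool_pos: [0.5122, -0.248, 0.0981]
eef_rot: [0.999, -0.043, 0.005, 0.0]
contact_force: [-2.9, 2.0, 16.0]
opening: 0.136
finger_force: 35.0
```

```bash
python3 w.py
```

```text
t 18.95 p [-0.1402  0.0005  0.0216] up [-0.0106 -0.0015  0.9999] yaw -1.656 F [-3.34  1.26 16.02] m [ 0.237  0.742 -0.038] hinge tq about y 2.916 q7 -1.21
```

Request:
{"api": "drive_tool", "payload": {
  "targets": [
    {"tx": 0, "ty": 0, "tz": 0, "wx": 0.0002, "wy": 0, "wz": -0.02, "claw": -1},
    {"tx": 0, "ty": 0, "tz": 0, "wx": 0.0002, "wy": 0, "wz": -0.02, "claw": -1},
    {"tx": 0, "ty": 0, "tz": 0, "wx": 0.0002, "wy": 0, "wz": -0.02, "claw": -1},
    {"tx": 0, "ty": 0, "tz": 0, "wx": 0, "wy": 0, "wz": -0.01, "claw": -1},
    {"tx": 0, "ty": 0, "tz": 0, "wx": 0, "wy": 0, "wz": 0, "claw": -1},
    {"tx": 0, "ty": 0, "tz": 0, "wx": 0, "wy": 0, "wz": 0, "claw": -1},
    {"tx": 0, "ty": 0, "tz": 0, "wx": 0, "wy": 0, "wz": 0, "claw": -1},
    {"tx": 0, "ty": 0, "tz": 0, "wx": 0, "wy": 0, "wz": 0, "claw": -1}
  ]
}}

```text
clock: 19.75
tool_pos: [0.5122, -0.248, 0.0981]
eef_rot: [0.997, -0.079, 0.005, 0.0]
contact_force: [-2.5, 2.1, 15.4]
opening: 0.132
finger_force: 35.0
```

```bash
python3 w.py
```

```text
t 19.75 p [-0.1402  0.0005  0.0216] up [-0.0106 -0.0017  0.9999] yaw -1.728 F [-2.94  1.43 15.39] m [ 0.159  0.786 -0.015] hinge tq about y 2.881 q7 -1.25
```

The knob is at about 1.49 rad. I'll ease the pressure before letting go.

Request:
{"api": "drive_tool", "payload": {
  "targets": [
    {"tx": 0, "ty": 0, "tz": 0.014, "wx": 0, "wy": 0, "wz": 0, "claw": -1},
    {"tx": 0, "ty": 0, "tz": 0.014, "wx": 0, "wy": 0, "wz": 0, "claw": -1},
    {"tx": 0, "ty": 0, "tz": 0.014, "wx": 0, "wy": 0, "wz": 0, "claw": -1},
    {"tx": 0, "ty": 0, "tz": 0.014, "wx": 0, "wy": 0, "wz": 0, "claw": -1},
    {"tx": 0, "ty": 0, "tz": 0.014, "wx": 0, "wy": 0, "wz": 0, "claw": -1},
    {"tx": 0, "ty": 0, "tz": 0, "wx": 0, "wy": 0, "wz": 0, "claw": -1},
    {"tx": 0, "ty": 0, "tz": 0, "wx": 0, "wy": 0, "wz": 0, "claw": -1},
    {"tx": 0, "ty": 0, "tz": 0, "wx": 0, "wy": 0, "wz": 0, "claw": -1}
  ]
}}

```text
clock: 20.55
tool_pos: [0.5123, -0.248, 0.0989]
eef_rot: [0.997, -0.079, 0.005, -0.0]
contact_force: [-0.1, 0.0, 5.3]
opening: 0.136
finger_force: 35.0
```

```bash
python3 w.py
```

```text
t 20.55 p [-0.1402  0.0005  0.0224] up [-0.0101 -0.0017  0.9999] yaw -1.728 F [-0.07  0.01  5.32] m [0.074 0.24  0.008] hinge tq about y 0.984 q7 -1.25
```

Request:
{"api": "drive_tool", "payload": {
  "targets": [
    {"tx": 0, "ty": 0, "tz": 0.01, "wx": 0, "wy": 0, "wz": 0, "claw": -1},
    {"tx": 0, "ty": 0, "tz": 0.01, "wx": 0, "wy": 0, "wz": 0, "claw": -1},
    {"tx": 0, "ty": 0, "tz": 0.01, "wx": 0, "wy": 0, "wz": 0, "claw": -1},
    {"tx": 0, "ty": 0, "tz": 0, "wx": 0, "wy": 0, "wz": 0, "claw": -1},
    {"tx": 0, "ty": 0, "tz": 0, "wx": 0, "wy": 0, "wz": 0, "claw": -1},
    {"tx": 0, "ty": 0, "tz": 0, "wx": 0, "wy": 0, "wz": 0, "claw": -1},
    {"tx": 0, "ty": 0, "tz": 0, "wx": 0, "wy": 0, "wz": 0, "claw": -1},
    {"tx": 0, "ty": 0, "tz": 0, "wx": 0, "wy": 0, "wz": 0, "claw": -1}
  ]
}}

```text
clock: 21.35
tool_pos: [0.5121, -0.2479, 0.0991]
eef_rot: [0.997, -0.079, 0.005, -0.0]
contact_force: [4.6, -1.2, -10.0]
opening: 0.131
finger_force: 35.0
```

```bash
python3 w.py
```

```text
t 21.35 p [-0.1403  0.0006  0.0226] up [-0.0094 -0.0018  1.    ] yaw -1.729 F [ 4.73 -0.08 -9.99] m [-0.203 -1.006  0.026] hinge tq about y -2.302 q7 -1.25
```

The tongue holds, since the knob resists being pulled up. I'll relieve the pull, then release.

Request:
{"api": "drive_tool", "payload": {
  "targets": [
    {"tx": 0, "ty": 0, "tz": -0.01, "wx": 0, "wy": 0, "wz": 0, "claw": -1},
    {"tx": 0, "ty": 0, "tz": -0.008, "wx": 0, "wy": 0, "wz": 0, "claw": -1},
    {"tx": 0, "ty": 0, "tz": 0, "wx": 0, "wy": 0, "wz": 0, "claw": -1},
    {"tx": 0, "ty": 0, "tz": 0, "wx": 0, "wy": 0, "wz": 0, "claw": -1},
    {"tx": 0, "ty": 0, "tz": 0, "wx": 0, "wy": 0, "wz": 0, "claw": -1},
    {"tx": 0, "ty": 0, "tz": 0, "wx": 0, "wy": 0, "wz": 0, "claw": -1},
    {"tx": 0, "ty": 0, "tz": 0, "wx": 0, "wy": 0, "wz": 0, "claw": -1},
    {"tx": 0, "ty": 0, "tz": 0, "wx": 0, "wy": 0, "wz": 0, "claw": -1}
  ]
}}

```text
clock: 22.15
tool_pos: [0.5122, -0.2479, 0.0991]
eef_rot: [0.997, -0.079, 0.005, -0.0]
contact_force: [4.8, -0.4, -7.4]
opening: 0.134
finger_force: 35.0
```

```bash
python3 w.py
```

```text
t 22.15 p [-0.1403  0.0005  0.0226] up [-0.0098 -0.0018  1.    ] yaw -1.729 F [ 4.76  0.72 -7.4 ] m [-0.158 -0.988  0.092] hinge tq about y -1.919 q7 -1.25
```

Request:
{"api": "drive_tool", "payload": {
  "targets": [
    {"tx": 0.008, "ty": -0.002, "tz": -0.01, "wx": 0, "wy": 0, "wz": 0, "claw": -1},
    {"tx": 0.008, "ty": -0.002, "tz": -0.01, "wx": 0, "wy": 0, "wz": 0, "claw": -1},
    {"tx": 0.008, "ty": -0.002, "tz": 0, "wx": 0, "wy": 0, "wz": 0, "claw": -1},
    {"tx": 0.008, "ty": -0.002, "tz": 0, "wx": 0, "wy": 0, "wz": 0, "claw": -1},
    {"tx": 0, "ty": 0, "tz": 0, "wx": 0, "wy": 0, "wz": 0, "claw": -1},
    {"tx": 0, "ty": 0, "tz": 0, "wx": 0, "wy": 0, "wz": 0, "claw": -1},
    {"tx": 0, "ty": 0, "tz": 0, "wx": 0, "wy": 0, "wz": 0, "claw": -1},
    {"tx": 0, "ty": 0, "tz": 0, "wx": 0, "wy": 0, "wz": 0, "claw": -1}
  ]
}}

```text
clock: 22.95
tool_pos: [0.5122, -0.248, 0.0989]
eef_rot: [0.997, -0.079, 0.004, -0.0]
contact_force: [-0.1, 0.7, 5.0]
opening: 0.135
finger_force: 35.0
```

```bash
python3 w.py
```

```text
t 22.95 p [-0.1402  0.0005  0.0224] up [-0.0082 -0.002   1.    ] yaw -1.729 F [-0.29  0.68  5.02] m [ 0.019 -0.129  0.058] hinge tq about y 0.568 q7 -1.25
```

Forces are near zero, so I open the fingers and rise.

Request:
{"api": "drive_tool", "payload": {
  "targets": [
    {"tx": 0, "ty": 0, "tz": 0, "wx": 0, "wy": 0, "wz": 0, "claw": 0},
    {"tx": 0, "ty": 0, "tz": 0, "wx": 0, "wy": 0, "wz": 0, "claw": 0},
    {"tx": 0, "ty": 0, "tz": 0, "wx": 0, "wy": 0, "wz": 0, "claw": 0},
    {"tx": 0, "ty": 0, "tz": 0, "wx": 0, "wy": 0, "wz": 0, "claw": 0},
    {"tx": 0, "ty": 0, "tz": 0.05, "wx": 0, "wy": 0, "wz": 0, "claw": 0},
    {"tx": 0, "ty": 0, "tz": 0.1, "wx": 0, "wy": 0, "wz": 0, "claw": 0},
    {"tx": 0, "ty": 0, "tz": 0.2, "wx": 0, "wy": 0, "wz": 0, "claw": 0},
    {"tx": 0, "ty": 0, "tz": 0.4, "wx": 0, "wy": 0, "wz": 0, "claw": 0}
  ]
}}

```text
clock: 23.75
tool_pos: [0.5122, -0.2478, 0.121]
eef_rot: [0.997, -0.079, 0.004, -0.0]
contact_force: [-0.5, 1.7, 0.1]
opening: 0.498
finger_force: 0.0
```

Request:
{"api": "drive_tool", "payload": {
  "targets": [
    {"tx": 0, "ty": 0, "tz": 0.4, "wx": 0, "wy": 0, "wz": 0, "claw": 0},
    {"tx": 0, "ty": 0, "tz": 0.5, "wx": 0, "wy": 0, "wz": 0, "claw": 0},
    {"tx": 0, "ty": 0, "tz": 0.5, "wx": 0, "wy": 0, "wz": 0, "claw": 0},
    {"tx": 0, "ty": 0, "tz": 0.5, "wx": 0, "wy": 0, "wz": 0, "claw": 0},
    {"tx": 0, "ty": 0, "tz": 0.5, "wx": 0, "wy": 0, "wz": 0, "claw": 0},
    {"tx": 0, "ty": 0, "tz": 0.3, "wx": 0, "wy": 0, "wz": 0, "claw": 0},
    {"tx": 0, "ty": 0, "tz": 0, "wx": 0, "wy": 0, "wz": 0, "claw": 0},
    {"tx": 0, "ty": 0, "tz": 0, "wx": 0, "wy": 0, "wz": 0, "claw": 0}
  ]
}}

```text
clock: 24.55
tool_pos: [0.5125, -0.248, 0.2019]
eef_rot: [0.997, -0.079, 0.004, -0.0]
contact_force: [0.2, 0.6, 0.0]
opening: 0.5
finger_force: 0.0
```

```bash
python3 w.py; python3 - <<'E'
from h import *
psi=-.243;H=np.array([.6482,-.2822,.0765]);R=np.array([[np.cos(psi),np.sin(psi),0],[-np.sin(psi),np.cos(psi),0],[0,0,1]])
b=snap('wrist','wrist8.png');P=pts(b).reshape(-1,3);Q=(P-H)@R.T;D=b['image'].reshape(-1,3).max(1)
m=(Q[:,0]>-.186)&(Q[:,0]<-.01)&(abs(Q[:,1])<.08)&(D>150)&(Q[:,2]>-.01)&(Q[:,2]<.02)
A=np.c_[Q[m,:2],np.ones(m.sum())];c=np.linalg.lstsq(A,Q[m,2],rcond=None)[0];print(c.round(4))
k=(abs(Q[:,0]+.14)<.035)&(abs(Q[:,1])<.04)&(D<110)&(Q[:,2]>.033)&(Q[:,2]<.05)
t=Q[k][:,:2];e=np.linalg.svd(t-t.mean(0),full_matrices=False)[2][0];print('wing',len(t),t.min(0),t.max(0),'angle from y',np.degrees(np.arctan2(e[0],e[1])))
E
```

```text
t 24.55 p [-0.1399  0.0006  0.1254] up [-0.0088 -0.002   1.    ] yaw -1.729 F [0.09 0.6  0.02] m [0.059 0.096 0.   ] hinge tq about y 0.111 q7 -1.26
[ 0.0088 -0.0008  0.0035]
wing 892 [-0.16184876 -0.00597407] [-0.11810049  0.00764944] angle from y -94.75086889006653
```

View pics/wrist8.png

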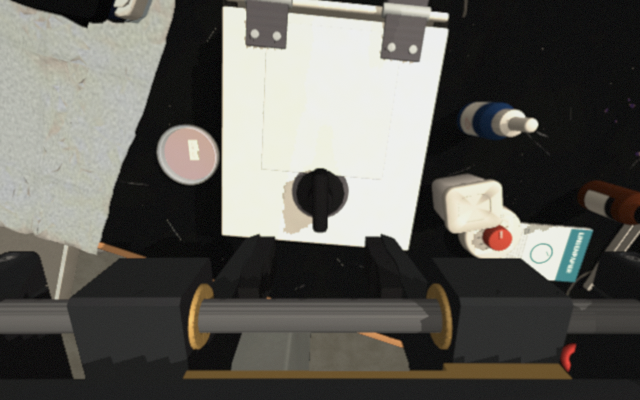

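The wrist view shows the wing at (320,200) now pointing towards the free edge, at about 85°. The hatch stays shut at -0.009 rad, and the bottle, pot and dish are still standing. Handing in.

```bash
python3 -c "
from plant import workorder
print(workorder.finish_job())"
```

```text
the job is handed in; nothing more can be done
None
```

I handed the job in with the hatch shut on its seal at about -0.009 rad and the knob turned to about 1.49 rad. The tongue holds the hatch down, the gripper is clear of everything, and the bottle, pot and dish look undisturbed. Pulling up on the knob briefly reached about 10 N before release, so the tongue may have come close to its 20 N limit then; no verdict was returned.

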